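# Lock the purge flow and hold the alignment housing's cover open

## Robot

A 7-joint arm with a two-finger parallel gripper is mounted at the origin on the work surface. World frame = base frame: x ahead of the robot, y to its left, z up, the work surface at z = 0. Lengths are in m, angles in rad, forces in N, time in s.
With the tool pointing down it reaches from about 0.35 to 0.9 m from the base axis. Payload 8.1 kg.
Tool frame: the origin (TCP) lies on the centre line of the jaws, within the pads' length; the fingertips stand 19 mm ahead of it and the grasp point (between the pads) is the TCP (arm.tip_reach is the distance from the TCP to the fingertips, in m); z points along the fingers, y is the line along which they close (so a half turn about z gives the same grasp; the last joint's range is limited). The gripper opens to 92 mm and grips with 3 to 60 N. Pads are 19 mm wide; open, the fingers measure 130 mm over their backs; the gripper's body (75 mm by 190 mm) begins 47 mm behind the grasp point.
Start: joints at [1.09, 0.434, 0.025, 1.573, -0.012, 1.134, -0.075], TCP at [0.231, -0.581, 0.246] pointing down, gripper open.
Joint ranges: [-2.62, 2.62], [-0.44, 2.09], [-1.27, 1.32], [0.08, 2.57], [-1.32, 4.46], [0.12, 2], [-2.74, 2.74]. Speed limits (rad/s): [2.22, 2.22, 3.01, 3.01, 3.14, 3.14, 3.14].

## Interface

Orientations are given as a rotation vector (axis times angle).
In Python, from cell import arm gives the robot as it stands.
- The arm moves only by the tool arm_command, never from a script. Its argument "targets" is a list that holds one entry, the list of rows, each a list of 6 numbers: the shift along the tool's x, y, z in m, then the turn, a rotation vector about the tool's x, y, z in rad. A call has 1 to 10 rows; each row shifts and turns the commanded pose from where the row before left it, along the tool's axes as they then stand; what a row does not reach is not made up. A row lasts 1/8 s, in which the tool goes at most 62.5 mm and 10.7 degrees, less where a joint would pass 70% of its speed; a pose out of reach is approached as far as the arm can. A call with a gripper value outside its range is refused whole. "jaw" is the finger opening in m, from 0 to 0.0918, set as the call begins (left out, the last holds). The fingers move at their own pace and stop on an object; "newtons" is the grip in N (left out, the last holds). Time passes only in rows, so rows that do not move let the fingers close. It gives the time, the measured TCP pose, the force, the opening and the grip force at its end, in the units of the state.
- arm.observe(): the state, without advancing time (a new reading comes with each control period).
- arm.get_image(name): name is "side" or "top" or "wrist"; returns a dict with "pixels" (420x560x3 uint8, red, green, blue), "z_map" (420x560 float32, m along the optical axis (not along the pixel's ray), 0 where there is no reading), "fx", "fy", "cx", "cy" (pixels), "dist" ([k1, k2, p1, p2, k3] as OpenCV has them; the pictures are not rectified), "xyz" and "rotation" of the camera in the world; the wrist camera has in their place "T_tool_cam" (4x4, takes a point from camera to tool coordinates, whose origin is the TCP and whose axes are the flange's). Camera axes: x right, y down, z forward; pixel columns grow to the right and rows downward; lengths in m; the calibration is good to about 2 mm. A picture is of the moment at which its call begins: read the wrist's pose just before it.
- arm.sign_off(): hands the job in; it is judged then, once.
The state is a dict: "clock": time; "joints": joint angles; "dq": joint speeds; "joint_efforts": joint torques, N m; "position": TCP position; "ee_rot": TCP orientation; "force": force on the tool from outside, world axes, zero at the start; "ft_torque": the same for the moment, N m; "width": opening from 0.0 (shut) to 1.0 (fully open); "gripper_force": force on a finger pad.
Only numpy, scipy, OpenCV 4.12 (cv2) and the standard library are available. Lean on these libraries where they do the work, as an engineer would, in place of code of your own. Each camera call takes 0.05 s, during which the arm holds its last target. There are 200 camera calls.

## Task

Get the fibre-alignment housing ready for inspection: turn the purge regulator's knob until its pointer is on the long index mark, then push the forked slide lock fully home around the knob's collar. Then raise the housing's hinged cover, which falls shut by itself, to 45 degrees open and hold it there with the gripper; finish while still holding it, the knob still on the mark and locked, and the loose things on the table left where they are.

Things in the scene. Friction and masses are not known exactly. Their poses are not given: they have to be found in the camera images.
- regulator: purge-gas flow regulator, a fixed aluminium block 100 mm (its x) by 240 mm (its y) by 50 mm tall; origin under its centre. On its top: the knob (axis 65 mm from the centre towards the block's -y end), graduation ticks round it, and the slide lock on the knob's +y side; a flat round gauge lies at the +y end. Position and yaw vary; left or right of the housing
- index_mark (a point): the long, wide index mark (18 x 5 mm, steel dark) on the regulator's top, 43 mm from the knob axis straight towards the block's -y end; the other ticks are short and thin
- flow_knob (a joint): knob angle in rad about the upright axis, counted counter-clockwise seen from above; 0 = pointer exactly on the long index mark (grip bar then lies along the block's y, parallel to the lock's travel). Starts between 0.6 and 1.4, so it must be turned clockwise; stops at -0.5 and 1.6; stiff (0.05 N m) and stays where it is left
- flow_knob_grip (a point): point on the knob's axis, 10 mm below the top of its black grip bar (88 mm above the table). Bar 14 mm thick, 40 mm long, 66 to 98 mm above the table, on a flat-sided steel collar 18 x 34 mm. A narrow pointer sticks out at one end, to 33 mm from the axis. The frame turns with the knob: the bar lies along its y, the pointer along its -y
- lock (a joint): travel of the forked steel lock in m towards the knob (the block's -y): 0 = fully back, 0.045 = fully home against its stop, prongs either side of the collar. Starts between 0 and 0.008; drags at 1.5 N and stays where it is left
- lock_tab (a point): point on the lock's upright steel tab, 10 mm below its top (88 mm above the table); the tab is 14 mm thick (block's x), 16 mm long (block's y) and rises from the fork (top 62 mm above the table) to 98 mm. 110 mm from the knob axis when fully back, 65 mm when home; its axes are those of the block
- housing: fixed dark steel open-topped box 180 mm (its x) by 220 mm (its y) by 110 mm tall, with clamping feet at its y sides, closed by a hinged aluminium cover (7 mm, top 116 mm above the table); origin under its centre, x points away from the robot at yaw 0, the hinge is along its far (+x) top edge. Position and yaw vary
- cover (a joint): opening angle of the cover in rad: 0 = shut, 0.785 = 45 degrees; the edge nearest the robot rises. Cover weighs 0.35 to 0.6 kg and falls shut freely when let go anywhere below about 85 degrees; stop at 1.9. Starts shut
- cover_hinge (a point): middle of the hinge line, 90 mm from the housing's centre along its +x, 110 mm above the table; the hinge line lies along the housing's y
- cover_handle (a point): middle of the cover's handle: a round dark bar 12 mm thick, 122 mm long, lying along the housing's y (parallel to the hinge) on two 10 mm posts 110 mm apart; bar axis is 155 mm in front of the hinge line and 45 mm above it when shut (155 mm above the table, 39 mm above the cover). Moves with the cover; pinched across, the bar turns between the fingers
- post: loose bystander: upright black post (13 mm thick, 68 mm tall) on a 32 mm steel foot; origin under its centre; leave alone
- lens_tube: loose bystander: black stepped lens tube standing up, 42 mm wide, 50 mm tall; origin under its centre; leave alone
- driver: loose bystander: black-handled screwdriver 150 mm long, lying on the table; leave alone
- collet: loose bystander: small stepped brass collet, 36 mm wide, 34 mm tall; origin under its centre; leave alone
- screw_jar: loose bystander: clear jar with grey cap, 48 mm wide, 55 mm tall; origin under its centre; leave alone
- ferrule_box: loose bystander: grey box 70 x 50 x 28 mm; origin under its centre; leave alone
- mount: loose bystander: steel spool-shaped mount, 50 mm wide, 42 mm tall; origin under its centre; leave alone

How it is judged:
On the way, in this order (a step that is already met when the one before it is completed fails the run):
1. the knob's pointer is on the index mark while the lock is still back (value of joint flow_knob between -0.14 and 0.14 rad and value of joint lock below 0.025 m), for 0.2 s.
2. the lock is fully home with the pointer still on the mark (value of joint flow_knob between -0.14 and 0.14 rad and value of joint lock above 0.04 m), for 0.2 s.
3. the cover is raised (value of joint cover above 0.3 rad), for 0.1 s.
At the end, for the whole second after the job is handed in: the knob is within 8 degrees (0.14 rad) of the mark, the lock is home (at least 40 of 45 mm), and the fingers hold the cover still (over 1 N of contact) at 45 degrees, within about 6.5 degrees (0.67 to 0.90 rad) (all of step 2 and value of joint cover between 0.67 and 0.9 rad and contact force between cover and the fingers above 1 N and velocity of joint cover between -0.1 and 0.1 rad/s); the arm keeps its last pose, push and grip.
It fails at once if a loose bystander is moved by more than 30 mm (distance of any of post, lens_tube, driver, collet, screw_jar, ferrule_box, mount from where it was at the start of the episode above 0.03 m).
It also fails if it takes over 56 s, if anything falls off the work surface, if the arm or the gripper's body presses on something with over 40 N, if the wrist force passes 120 N, or if a joint passes its speed limit or range.

## Working session

There is one attempt and no reset: what is moved stays moved. The work goes in short steps, Python scripts to look and compute and a tool call to move; the robot and the scene stay as the last step left them, time stands still between calls to the robot, and variables do not carry over. Pictures are saved under pics/ and viewed, at most 10 in all, crops included, and the job is handed in when it is done.

Besides the shell and the picture viewer there is one more tool, called as a command line: name --argument value ..., lists and objects as JSON in quotes. arm_command: Moves the arm, as the interface text tells. Its arguments: {"type":"object","properties":{"targets":{"type":"array","items":{"type":"array","items":{"type":"array","items":{"type":"number"}}}},"jaw":{"type":"number"},"newtons":{"type":"number"}},"required":["targets"]}

```bash
ls; mkdir -p pics
python3 - <<'E'
from cell import arm
import cv2
s=arm.observe();print(s)
for n in ("top","side"):
    im=arm.get_image(n);cv2.imwrite(f"pics/{n}0.png",im["pixels"][...,::-1]);print(n,im["fx"],im["cx"],im["cy"],im["dist"],im["xyz"],im["rotation"])
import numpy as np
E
```

```text
pics
{'clock': 0.0, 'joints': array([ 1.09041238,  0.43525168,  0.02500261,  1.57410659, -0.0115794 ,
        1.13402269, -0.075105  ]), 'dq': array([-4.22690659e-05, -3.90856662e-05,  1.70575122e-04, -3.63217034e-04,
        2.68700854e-04,  3.25128301e-04,  1.00849209e-03]), 'joint_efforts': array([-4.56086937e-04, -6.67852306e+01,  9.85517576e-01, -3.14450240e+01,
       -6.02394319e-02,  4.28712065e-02,  1.21629478e-04]), 'position': array([ 0.23028165, -0.5804961 ,  0.24492382]), 'ee_rot': array([-3.08419708e+00, -5.89460502e-01,  7.59170798e-04]), 'force': array([-0.50496657, -0.32336424, -0.18809754]), 'ft_torque': array([-0.04117225,  0.03804588,  0.00162624]), 'gripper_force': 0.0, 'width': 0.9948373450783291}
top 400.79934584293244 278.67578991622827 210.4603736069893 [-0.10063223  0.          0.          0.          0.        ] [ 0.41009515 -0.00827607  1.21293602] [-2.15159392  2.12864393 -0.14214546]
side 464.5118503750589 277.72854591534593 221.45603590619586 [-0.09703718  0.          0.          0.          0.        ] [0.17103502 0.91680913 0.93154888] [-0.52326783  2.63261038 -1.26671738]
```

View pics/top0.png

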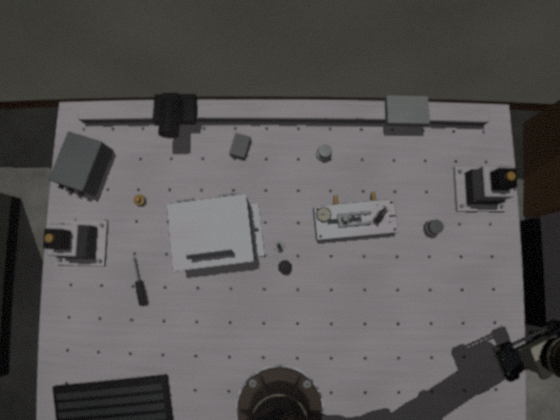

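View pics/side0.png

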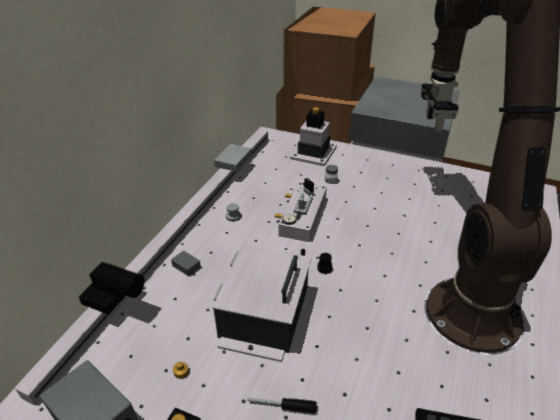

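The top view shows the regulator at (355,220), with its knob at about (380,214) and the gauge at (323,214). The housing is at (212,232) and its handle at (210,252). The post (279,247) and lens tube (285,267) stand between them, and a jar/mount is at (434,228).

```bash
cat > h.py <<'E'
import numpy as np, cv2
from scipy.spatial.transform import Rotation as R
from cell import arm
def T_of(p,rv):
    T=np.eye(4);T[:3,:3]=R.from_rotvec(rv).as_matrix();T[:3,3]=p;return T
def get(n):
    s=arm.observe(); im=arm.get_image(n)
    im["T"]=T_of(s["position"],s["ee_rot"])@im["T_tool_cam"] if n=="wrist" else (T_of(im["xyz"],im["rotation"]) if np.size(im["rotation"])==3 else None)
    im["K"]=np.array([[im["fx"],0,im["cx"]],[0,im["fy"],im["cy"]],[0,0,1.]])
    return im
def rays(im,px):
    u=cv2.undistortPoints(np.float64(px).reshape(-1,1,2),im["K"],np.float64(im["dist"])).reshape(-1,2)
    return np.c_[u,np.ones(len(u))]@im["T"][:3,:3].T
def onplane(im,px,z):
    d=rays(im,px);o=im["T"][:3,3];return o+d*((z-o[2])/d[:,2])[:,None]
def xyz(im):
    v,u=np.mgrid[:420,:560];d=rays(im,np.stack([u,v],-1).reshape(-1,2)).reshape(420,560,3)
    P=im["T"][:3,3]+d*im["z_map"][...,None];P[im["z_map"]==0]=np.nan;return P
def proj(im,p):
    Ti=np.linalg.inv(im["T"]);return cv2.projectPoints(np.float64(p).reshape(-1,1,3),R.from_matrix(Ti[:3,:3]).as_rotvec(),Ti[:3,3],im["K"],np.float64(im["dist"]))[0].reshape(-1,2)
def rel(pos,rv):
    "tool-frame shift and rotvec from the measured pose to pos,rv"
    s=arm.observe();A=T_of(s["position"],s["ee_rot"]);B=np.linalg.inv(A)@T_of(pos,rv)
    return np.round(B[:3,3],4),np.round(R.from_matrix(B[:3,:3]).as_rotvec(),3)
E
python3 - <<'E'
from h import *
im=get("top");P=xyz(im);Z=P[...,2]
def seg(lo,hi,amin=15):
    m=((Z>lo)&(Z<hi)).astype(np.uint8);n,l,st,c=cv2.connectedComponentsWithStats(m)
    for i in range(1,n):
        if st[i,4]>=amin:
            q=P[l==i];r=cv2.minAreaRect(np.float32(q[:,:2]*1000))
            print(lo,st[i,4],np.round(c[i]),np.round(np.median(q,0),3),np.round(np.array(r[0])),np.round(r[1]),round(r[2],1))
print("obj");seg(.018,.4)
print("reg top");seg(.042,.058)
print("lockfork/knob");seg(.058,.12)
print("handle");seg(.135,.175,8)
c=cv2.resize(im["pixels"][185:295,255:455][...,::-1],None,fx=4,fy=4,interpolation=cv2.INTER_CUBIC);cv2.imwrite("pics/reg.png",cv2.convertScaleAbs(c,alpha=1.4))
E
```

```text
obj
0.018 7561 [284.   7.] [ 1.266 -0.018  0.054] [1266.   24.] [1988.   14.] 90.0
0.018 8269 [281. 113.] [0.882 0.02  0.047] [863.   1.] [ 148. 1300.] 0.2
0.018 2594 [ 80. 164.] [0.712 0.604 0.089] [714. 620.] [125. 174.] 73.5
0.018 376 [239. 145.] [0.786 0.131 0.028] [787. 131.] [50. 72.] 74.2
0.018 138 [325. 150.] [ 0.767 -0.13   0.042] [ 767. -129.] [38. 38.] 42.0
0.018 1747 [490. 184.] [ 0.65  -0.592  0.121] [ 664. -643.] [154. 107.] 89.8
0.018 5612 [210. 232.] [0.509 0.194 0.116] [511. 199.] [196. 224.] 7.9
0.018 2912 [355. 219.] [ 0.556 -0.216  0.051] [ 572. -217.] [130. 241.] 5.9
0.018 86 [139. 199.] [0.615 0.436 0.021] [615. 438.] [32. 33.] 31.3
0.018 243 [433. 227.] [ 0.535 -0.449  0.054] [ 536. -453.] [44. 44.] 53.5
0.018 1670 [ 70. 241.] [0.477 0.592 0.121] [478. 628.] [125. 115.] 87.6
0.018 20 [278. 246.] [0.477 0.007 0.067] [478.   7.] [ 9. 12.] 89.2
0.018 156 [284. 267.] [ 0.416 -0.011  0.049] [418. -11.] [38. 38.] 0.6
0.018 167 [140. 293.] [0.332 0.418 0.024] [332. 419.] [73. 23.] 15.7
0.018 2185 [527. 352.] [ 0.23  -0.535  0.335] [ 230. -575.] [ 76. 181.] 21.5
0.018 
[... 2122 characters left out ...]
 219.] [ 0.55  -0.193  0.063] [ 557. -213.] [ 39. 100.] 5.7
0.058 456 [ 81. 243.] [0.473 0.575 0.079] [480. 618.] [101.  99.] 89.8
0.058 16 [278. 245.] [0.478 0.007 0.068] [478.   7.] [11.  9.] 0.9
0.058 516 [281. 398.] [ 0.067 -0.005  0.083] [ 45. -11.] [165.  77.] 83.1
handle
0.135 376 [167. 115.] [0.839 0.329 0.139] [840. 328.] [ 39. 100.] 89.0
0.135 437 [502. 179.] [ 0.654 -0.602  0.17 ] [ 661. -617.] [57. 58.] 0.4
0.135 441 [ 57. 239.] [0.48  0.603 0.17 ] [480. 619.] [57. 58.] 0.7
0.135 211 [209. 254.] [0.446 0.188 0.16 ] [446. 189.] [ 12. 120.] 8.3
0.135 146 [266. 405.] [0.068 0.03  0.16 ] [63. 33.] [  8. 102.] 28.3
0.135 58 [298. 409.] [ 0.055 -0.049  0.152] [ 49. -53.] [57.  8.] 39.6
```

View pics/reg.png

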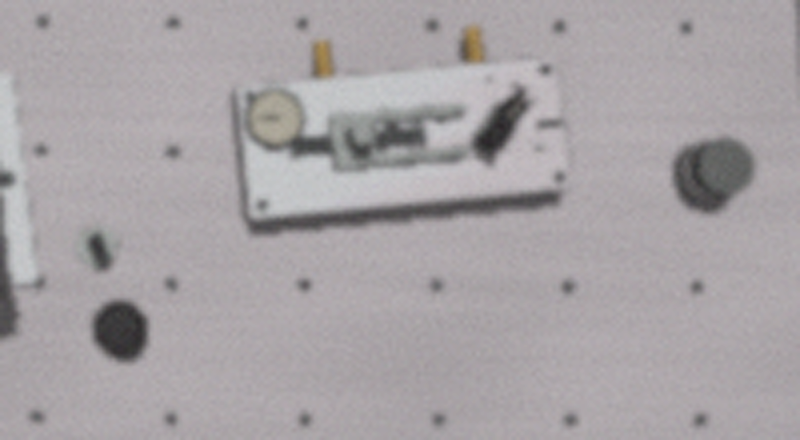

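```bash
cat >> h.py <<'E'
def down(a):
    "rotvec: tool z down, tool y at world angle a (deg)"
    a=np.radians(a);y=np.array([np.cos(a),np.sin(a),0]);z=np.array([0,0,-1.]);return R.from_matrix(np.c_[np.cross(y,z),y,z]).as_rotvec()
def yang():
    y=R.from_rotvec(arm.observe()["ee_rot"]).as_matrix()[:,1];return np.degrees(np.arctan2(y[1],y[0]))
E
python3 - <<'E'
from h import *
print(yang())
for a in (59,-121): print(a,rel([.564,-.283,.25],down(a)))
print(arm.get_image("wrist")["T_tool_cam"])
E
```

```text
-68.35998052581827
59 (array([ 0.4199, -0.1536, -0.0047]), array([-1.000e-03, -1.000e-03, -2.223e+00]))
-121 (array([ 0.4199, -0.1536, -0.0047]), array([-0.001,  0.001,  0.919]))
[[-1.23171607e-03 -9.59927362e-01 -2.80246218e-01  7.59726584e-02]
 [ 9.99999146e-01 -1.30493963e-03  7.46923197e-05  1.68106389e-04]
 [-4.37403597e-04 -2.80245887e-01  9.59928149e-01 -1.38991384e-01]
 [ 0.00000000e+00  0.00000000e+00  0.00000000e+00  1.00000000e+00]]
```

arm_command --targets '[[[0.0525,-0.0192,0,0,0,0],[0.0525,-0.0192,0,0,0,0],[0.0525,-0.0192,0,0,0,0],[0.0525,-0.0192,0,0,0,0],[0.0525,-0.0192,0,0,0,0],[0.0525,-0.0192,0,0,0,0],[0.0525,-0.0192,0,0,0,0],[0.0525,-0.0192,0,0,0,0]]]' --jaw 0.07 --newtons 25

```text
clock: 1.2
position: [0.5653, -0.282, 0.2456]
ee_rot: [3.086, 0.589, -0.0]
force: [0.5, -0.6, -0.6]
width: 0.762
gripper_force: 0.0
```

arm_command --targets '[[[0,0,0,0,0,-0.185],[0,0,0,0,0,-0.185],[0,0,0,0,0,-0.185],[0,0,0,0,0,-0.185],[0,0,0,0,0,-0.185],[0,0,0,0,0,-0.185],[0,0,0,0,0,-0.185],[0,0,0,0,0,-0.185],[0,0,0,0,0,-0.185],[0,0,0,0,0,-0.185]]]'

```text
clock: 2.45
position: [0.5641, -0.2833, 0.2455]
ee_rot: [-1.377, -2.823, 0.0]
force: [0.8, -0.1, -0.0]
width: 0.761
gripper_force: 0.0
```

arm_command --targets '[[[0,0,0,0,0,-0.185],[0,0,0,0,0,-0.185],[0,0,0,0,0,0]]]'

```text
clock: 2.82
position: [0.5641, -0.2835, 0.2454]
ee_rot: [-0.846, -3.025, -0.001]
force: [0.3, 0.8, -0.2]
width: 0.766
gripper_force: 0.0
```

Run:
```python
from h import *
s=arm.observe();print(s["clock"],s["position"],yang(),s["joints"])
im=get("wrist");P=xyz(im);cv2.imwrite("pics/w1.png",im["pixels"][...,::-1])
np.savez("w1.npz",P=P,pix=im["pixels"],T=im["T"],K=im["K"],dist=im["dist"])
Z=P[...,2]
def seg(lo,hi,amin=40):
    m=((Z>lo)&(Z<hi)).astype(np.uint8);n,l,st,c=cv2.connectedComponentsWithStats(m)
    for i in range(1,n):
        if st[i,4]>=amin:
            q=P[l==i];r=cv2.minAreaRect(np.float32(q[:,:2]*1000))
            print(lo,st[i,4],np.round(c[i]),np.round(np.median(q,0),4),np.round(np.array(r[0]),1),np.round(r[1],1),round(r[2],1))
seg(.046,.055);seg(.057,.066);seg(.085,.11)
```

```text
2.825 [ 0.56405149 -0.28346343  0.24542193] 58.75832478585892 [ 0.77071024  0.51754637 -0.59663646  1.5181299   0.302492    1.19977696
  1.1502108 ]
0.046 15631 [324. 152.] [ 0.5473 -0.2218  0.0501] [ 557.2 -219.2] [100.6 240.6] 6.0
0.046 357 [147. 240.] [ 0.5312 -0.4442  0.0542] [ 532.5 -447.6] [42.8 25.8] 28.6
0.057 1338 [414. 119.] [ 0.5687 -0.1235  0.0588] [ 569.4 -123.3] [42.6 43. ] 18.9
0.057 1789 [336. 150.] [ 0.547  -0.2054  0.0619] [ 556.5 -213.4] [39.9 98.2] 6.3
0.085 324 [367. 137.] [ 0.552  -0.1828  0.0973] [ 552.9 -181.8] [14.5 16.2] 5.6
0.085 606 [279. 201.] [ 0.5623 -0.2827  0.098 ] [ 564.  -283.9] [14.  40.4] 54.6
```

View pics/w1.png

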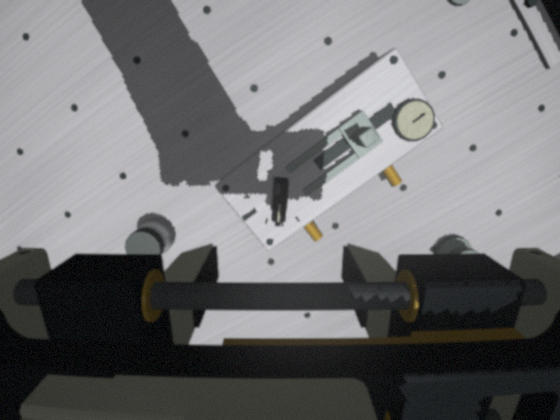

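The wrist view shows the bar at (279,201) with its pointer towards the lower end and the index mark at about (250,213). The lock tab is at (367,137). Depth gives the knob at (0.564,-0.284), about 0.85 rad from the mark.

arm_command --targets '[[[0,0,0.03,0,0,0.073],[0,0,0.04,0,0,0],[0,0,0.04,0,0,0],[0,0,0.03,0,0,0],[0,0,0.017,0,0,0],[0,0,0,0,0,0]]]'

```text
clock: 3.62
position: [0.5638, -0.2831, 0.088]
ee_rot: [-0.956, -2.991, -0.0]
force: [0.4, 0.6, -0.2]
width: 0.762
gripper_force: 0.0
```

arm_command --targets '[[[0,0,0,0,0,0],[0,0,0,0,0,0],[0,0,0,0,0,0],[0,0,0,0,0,0],[0,0,0,0,0,0],[0,0,0,0,0,0]]]' --jaw 0.0 --newtons 25

```text
clock: 4.38
position: [0.5642, -0.2833, 0.0887]
ee_rot: [-0.954, -2.993, 0.0]
force: [-2.6, -4.3, 2.0]
width: 0.159
gripper_force: 3.9
```

arm_command --targets '[[[0,0,0,0,0,0.106],[0,0,0,0,0,0.106],[0,0,0,0,0,0.106],[0,0,0,0,0,0.106],[0,0,0,0,0,0.106],[0,0,0,0,0,0.106],[0,0,0,0,0,0.106],[0,0,0,0,0,0.106],[0,0,0,0,0,0],[0,0,0,0,0,0]]]'

```text
clock: 5.62
position: [0.5636, -0.2839, 0.0887]
ee_rot: [-2.099, -2.337, 0.002]
force: [-4.3, -2.9, 3.4]
width: 0.155
gripper_force: 25.0
```

Run:
```python
from h import *
s=arm.observe();print(s["clock"],s["position"],yang(),s["joints"],s["gripper_force"],s["ft_torque"])
```

```text
5.625 [ 0.56362655 -0.28391547  0.08872979] 6.167654505598901 [ 0.58353327  0.62539113 -0.30299512  1.69834473  0.23504357  0.85441728
  0.28684685] 24.999244809150696 [-0.5846428   0.75998152 -0.05067609]
```

arm_command --targets '[[[0,0,0,0,0,0],[0,0,0,0,0,0],[0,0,0,0,0,0],[0,0,-0.04,0,0,0],[0,0,-0.06,0,0,0],[0,0,-0.06,0,0,0],[0,0,0,0,0,0]]]' --jaw 0.06

```text
clock: 6.5
position: [0.5672, -0.2837, 0.2544]
ee_rot: [2.094, 2.329, 0.006]
force: [-1.0, 0.7, -1.4]
width: 0.655
gripper_force: 0.0
```

Run:
```python
from h import *
s=arm.observe();print(s["clock"],s["position"],yang())
im=get("wrist");P=xyz(im);cv2.imwrite("pics/w2.png",im["pixels"][...,::-1])
Z=P[...,2]
def seg(lo,hi,amin=40):
    m=((Z>lo)&(Z<hi)).astype(np.uint8);n,l,st,c=cv2.connectedComponentsWithStats(m)
    for i in range(1,n):
        if st[i,4]>=amin:
            q=P[l==i];r=cv2.minAreaRect(np.float32(q[:,:2]*1000))
            print(lo,st[i,4],np.round(c[i]),np.round(np.median(q,0),4),np.round(np.array(r[0]),1),np.round(r[1],1),round(r[2],1))
seg(.046,.055);seg(.092,.104)
print(rel([.553,-.182,.088],down(6.0)))
```

```text
6.5 [ 0.56715756 -0.28369628  0.25444493] 6.094480452346128
0.046 16004 [273. 124.] [ 0.5506 -0.2145  0.0501] [ 557.  -218.2] [100.7 239.7] 5.7
0.046 240 [506. 248.] [ 0.8461 -0.3238  0.0513] [ 880.8 -319.2] [95.8 35.5] 24.4
0.046 67 [230. 317.] [ 0.5221 -0.4566  0.0546] [ 522.1 -455.5] [19.  16.2] 47.0
0.046 111 [245. 324.] [ 0.5431 -0.4646  0.0545] [ 541.9 -465.2] [25.9 22.7] 61.8
0.092 289 [274.  90.] [ 0.5533 -0.1815  0.0979] [ 553.4 -181.7] [13.7 15.7] 5.7
0.092 551 [274. 199.] [ 0.5636 -0.2827  0.098 ] [ 563.7 -283.4] [13.1 39.8] 5.7
(array([ 0.1026, -0.0025,  0.1631]), array([0.005, 0.002, 0.002]))
```

View pics/w2.png

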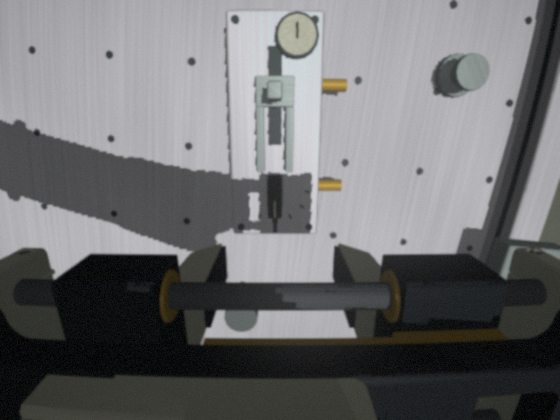

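The knob bar at (274,199) is now in line with the block (5.7° against 5.7°), with its pointer on the mark. The lock tab is at (274,90) and still back. Next I pinch the tab and push it home.

arm_command --targets '[[[0.05,-0.001,0,0,0,0],[0.053,-0.0015,0,0,0,0],[0,0,0.06,0,0,0],[0,0,0.06,0,0,0],[0,0,0.043,0,0,0],[0,0,0,0,0,0]]]'

```text
clock: 7.3
position: [0.5476, -0.1802, 0.0818]
ee_rot: [-2.095, -2.331, 0.006]
force: [0.0, 0.4, 1.4]
width: 0.651
gripper_force: 0.0
```

arm_command --targets '[[[0,0,0,0,0,0],[0,0,0,0,0,0],[0,0,0,0,0,0],[0,0,0,0,0,0],[0,0,0,0,0,0],[0,0,0,0,0,0],[0,0,0,0,0,0]]]' --jaw 0.0 --newtons 25

```text
clock: 8.18
position: [0.5528, -0.181, 0.0864]
ee_rot: [2.099, 2.334, 0.004]
force: [4.8, -0.2, -1.9]
width: 0.153
gripper_force: 25.0
```

arm_command --targets '[[[-0.008,0,0,0,0,0],[-0.008,0,0,0,0,0],[-0.008,0,0,0,0,0],[-0.008,0,0,0,0,0],[-0.005,0,0,0,0,0],[-0.003,0,0,0,0,0],[0,0,0,0,0,0],[0,0,0,0,0,0]]]'

```text
clock: 9.18
position: [0.5567, -0.2188, 0.0863]
ee_rot: [2.098, 2.337, 0.005]
force: [3.6, 5.2, 3.0]
width: 0.152
gripper_force: 25.0
```

arm_command --targets '[[[-0.002,0,0,0,0,0],[0,0,0,0,0,0],[0,0,0,0,0,0]]]'

```text
clock: 9.55
position: [0.5567, -0.2188, 0.0863]
ee_rot: [-2.096, -2.338, -0.007]
force: [1.9, 11.0, 5.0]
width: 0.148
gripper_force: 25.0
```

arm_command --targets '[[[0.001,0,0,0,0,0],[0,0,0,0,0,0],[0,0,0,0,0,0],[0,0,-0.05,0,0,0],[0,0,-0.06,0,0,0],[0,0,-0.06,0,0,0],[0,0,0,0,0,0]]]' --jaw 0.06

```text
clock: 10.42
position: [0.5577, -0.2227, 0.261]
ee_rot: [2.096, 2.329, 0.005]
force: [0.4, -0.3, -0.3]
width: 0.652
gripper_force: 0.0
```

Run:
```python
from h import *
s=arm.observe();print(s["clock"],s["position"],yang())
im=get("wrist");P=xyz(im);Z=P[...,2]
def seg(lo,hi,amin=40):
    m=((Z>lo)&(Z<hi)).astype(np.uint8);n,l,st,c=cv2.connectedComponentsWithStats(m)
    for i in range(1,n):
        if st[i,4]>=amin:
            q=P[l==i];r=cv2.minAreaRect(np.float32(q[:,:2]*1000))
            print(lo,st[i,4],np.round(c[i]),np.round(np.median(q,0),4),np.round(np.array(r[0]),1),np.round(r[1],1),round(r[2],1))
seg(.092,.104);seg(.135,.175)
print(rel([.446,.150,.26],down(8.3)))
```

```text
10.425 [ 0.55766022 -0.22274346  0.26102459] 6.025537422364296
0.092 224 [278. 194.] [ 0.5567 -0.2183  0.0979] [ 556.8 -219. ] [13.2 15.9] 5.8
0.092 461 [278. 252.] [ 0.5633 -0.2806  0.0979] [ 563.3 -283. ] [14.  38.5] 6.1
(array([ 0.3821, -0.0705, -0.0032]), array([ 0.004,  0.002, -0.04 ]))
```

arm_command --targets '[[[0.055,-0.0117,0,0,0,-0.04],[0.055,-0.0117,0,0,0,0],[0.055,-0.0117,0,0,0,0],[0.055,-0.0117,0,0,0,0],[0.055,-0.0117,0,0,0,0],[0.055,-0.0117,0,0,0,0],[0,0,0,0,0,0]]]'

```text
clock: 11.35
position: [0.4376, 0.0987, 0.2547]
ee_rot: [-2.044, -2.383, 0.001]
force: [0.6, -0.3, -0.1]
width: 0.654
gripper_force: 0.0
```

Run:
```python
from h import *
s=arm.observe();print(s["clock"],s["position"],yang())
im=get("wrist");P=xyz(im);Z=P[...,2];cv2.imwrite("pics/w3.png",im["pixels"][...,::-1])
def seg(lo,hi,amin=40):
    m=((Z>lo)&(Z<hi)).astype(np.uint8);n,l,st,c=cv2.connectedComponentsWithStats(m)
    for i in range(1,n):
        if st[i,4]>=amin:
            q=P[l==i];r=cv2.minAreaRect(np.float32(q[:,:2]*1000))
            print(lo,st[i,4],np.round(c[i]),np.round(np.median(q,0),4),np.round(np.array(r[0]),1),np.round(r[1],1),round(r[2],1))
seg(.108,.122);seg(.15,.17)
print(rel([.446,.189,.158],down(8.0)))
```

```text
11.35 [0.43757689 0.09873085 0.25471547] 8.767515090439582
0.108 46065 [380. 113.] [0.5134 0.1963 0.116 ] [513.4 188.3] [195.3 206.7] 7.9
0.15 2789 [310.  99.] [0.4454 0.1929 0.1599] [446.4 188.4] [ 12.3 122. ] 7.8
(array([0.0907, 0.0214, 0.0965]), array([-0.002,  0.   ,  0.01 ]))
```

View pics/w3.png

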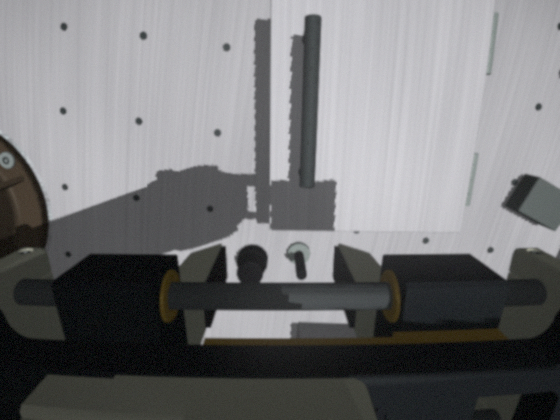

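The handle runs from (312,20) to (307,185); its middle is at (0.446,0.188) with yaw 7.9°. The jaws are clear to go down over it.

arm_command --targets '[[[0.045,0.011,0,0,0,0.013],[0.0455,0.011,0,0,0,0],[0,0,0.04,0,0,0],[0,0,0.04,0,0,0],[0,0,0.015,0,0,0],[0,0,0,0,0,0]]]'

```text
clock: 12.15
position: [0.449, 0.1867, 0.1599]
ee_rot: [-2.07, -2.362, 0.004]
force: [-0.4, -0.4, 0.8]
width: 0.649
gripper_force: 0.0
```

arm_command --targets '[[[0,0,0,0,0,0],[0,0,0,0,0,0],[0,0,0,0,0,0],[0,0,0,0,0,0],[0,0,0,0,0,0],[0,0,0,0,0,0],[0,0,0,0,0,0]]]' --jaw 0.0 --newtons 30

```text
clock: 13.02
position: [0.4463, 0.1874, 0.1604]
ee_rot: [-2.066, -2.364, 0.008]
force: [-10.4, -2.7, 10.0]
width: 0.121
gripper_force: 30.0
```

Run:
```python
from h import *
s=arm.observe();print(s["clock"],s["position"],yang(),s["joints"],s["force"],s["width"],s["gripper_force"])
a=np.radians(np.linspace(0,45,10))+np.arctan2(45,155);r=np.hypot(.155,.045)
print(np.round(np.diff(-r*np.cos(a)),4),np.round(-np.diff(r*np.sin(a)),4))
```

```text
13.025 [0.44626444 0.18736771 0.16044002] 7.675351973371177 [-0.05393666  0.37202763 -0.57641138  1.97463096  0.26051381  0.87306185
 -0.6351629 ] [-10.3819145   -2.67595671   9.95441673] 0.1206386197861801 30.000337958335876
[0.0045 0.0057 0.0068 0.0078 0.0088 0.0097 0.0106 0.0113 0.012 ] [-0.0133 -0.0129 -0.0124 -0.0117 -0.011  -0.0102 -0.0093 -0.0083 -0.0073]
```

arm_command --targets '[[[0,0.0045,-0.0133,0,0,0],[0,0.0057,-0.0129,0,0,0],[0,0.0068,-0.0124,0,0,0],[0,0.0078,-0.0117,0,0,0],[0,0.0088,-0.011,0,0,0],[0,0.0097,-0.0102,0,0,0],[0,0.0106,-0.0093,0,0,0],[0,0.0113,-0.0083,0,0,0],[0,0.012,-0.0073,0,0,0],[0,0,0,0,0,0]]]'

```text
clock: 14.28
position: [0.5243, 0.1983, 0.2591]
ee_rot: [-2.068, -2.364, 0.003]
force: [-13.9, -5.4, 21.2]
width: 0.122
gripper_force: 30.0
```

arm_command --targets '[[[0,0,0,0,0,0],[0,0,0,0,0,0],[0,0,0,0,0,0],[0,0,0,0,0,0]]]'

```text
clock: 14.78
position: [0.5235, 0.1982, 0.2587]
ee_rot: [-2.067, -2.365, 0.004]
force: [-13.4, -4.8, 22.0]
width: 0.119
gripper_force: 30.0
```

Run:
```python
from h import *
s=arm.observe();print(s["clock"],s["position"],yang(),s["force"],s["width"],s["gripper_force"])
im=get("side");P=xyz(im);cv2.imwrite("pics/s2.png",im["pixels"][...,::-1])
e=np.array([np.cos(np.radians(7.9)),np.sin(np.radians(7.9)),0]);h=np.array([.600,.2097,.110])
f=s["position"]-h;print("angle by tcp",np.degrees(np.arctan2(f[2],-f@e))-16.2)
t=get("top");Q=xyz(t)
for n,A in (("side",P),("top",Q)):
    d=A-h;u=-(d@e);w=d@np.array([-e[1],e[0],0]);z=d[...,2]
    m=(u>.03)&(u<.13)&(abs(w)<.105)&(abs(np.degrees(np.arctan2(z,u))-45)<12)
    if m.sum()>20: print(n,m.sum(),np.degrees(np.arctan(np.polyfit(u[m],z[m],1))),np.median(np.degrees(np.arctan2(z,u))[m]))
Z=Q[...,2];r=lambda q:np.round(q,3)
for c,(x,y) in dict(tab=(.557,-.219),knob=(.563,-.283)).items():
    m=(Z>.09)&(Z<.105)&(np.hypot(Q[...,0]-x,Q[...,1]-y)<.025);q=Q[m];rc=cv2.minAreaRect(np.float32(q[:,:2]*1000));print(c,rc)
```

```text
14.775 [0.52353712 0.19821428 0.25866705] 7.676252107117228 [-13.38003671  -4.7825946   22.04043924] 0.11870696819605675 30.00595271587372
angle by tcp 46.32284120926168
side 1486 [45.53243722  0.59855852] 48.42337286954969
top 1011 [45.43714042  0.53833295] 48.479916737187295
tab ((556.7991333007812, -218.09461975097656), (11.737817764282227, 14.335718154907227), 2.382922887802124)
knob ((564.2720336914062, -283.23126220703125), (14.202547073364258, 37.54661560058594), 7.860510349273682)
```

View pics/s2.png

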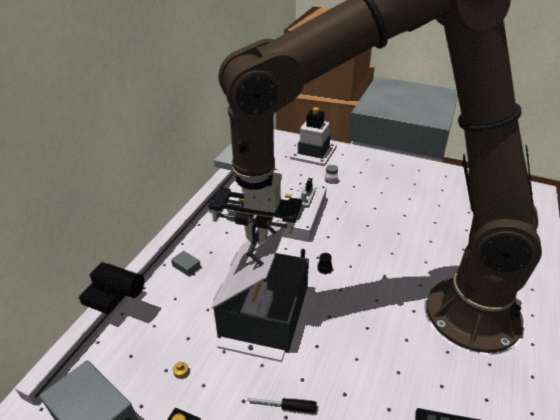

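The side view shows the gripper at (257,235) holding the cover up by its handle. Two depth fits put the cover at 45.5°. The knob and lock are still in place, and the post and lens tube (303,255; 325,263) have not moved.

```bash
python3 -c "
from cell import arm
print(arm.sign_off())"
```

```text
the job is handed in; nothing more can be done
None
```

I've handed the job in with the knob on the index mark, the lock pushed home against its stop, and the cover held at about 45.5° by the gripper. No loose items were disturbed, and sign-off gave no pass/fail result.

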